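# Shut the photometer and hold its cell rod out at the second groove

### The job

Press the photometer's open lid down until it clicks fully shut, so that no room light gets in. Then draw its spring-return cell rod out by the knob to the rod's second groove, which brings the rear cell into the beam, and hold it there for the reading: the program finishes with the gripper still holding the knob, the rod steady at that groove. Do not draw the rod while the lid is open, and leave the things standing round the photometer where they are.

Things in the scene. Friction and masses are not known exactly. Their poses are not given: they have to be found in the camera images.
- photometer: white bench photometer, 160 mm deep (x), 200 wide (y), fixed. Origin on the bench under its middle; x from front panel (x=-80) to rear, y to the operator's left, z up. Left (y -13 to 100): sloping console with blank display, up to z=98. Right: sample compartment, open at z=80 under a hinged lid; rod and knob come out of the front panel below it
- lid_hinge (a point): middle of the lid's hinge line, fixed at x=40, y=-56.5, z=80 mm in the photometer's frame; the hinge line runs along the photometer's y
- lid_press (a point): point to press, on the lid's upper face, mid-width, near the front. At lid angle a it lies from the hinge at x = -100 cos a + 12 sin a, z = 100 sin a + 12 cos a (mm, photometer's axes). The grey lid is a plate 79 mm wide, 12 thick, reaching 120 mm from the hinge, with a 30 mm wide finger lip to 131
- sample_lid (a joint): lid angle, rad: 0 shut (upper face level at z=92 mm), grows as the front edge rises; starts 0.6 to 0.95. It stays at any angle (1 to 3 N at the front moves it). Below 0.10 a sprung catch under the front edge resists: about 12 N at the front (more nearer the hinge) takes it past the catch at about 0.05; then it snaps to 0 and stays shut
- pull_rod: steel rod 8 mm across with a black pull knob, sliding along the photometer's x. Origin mid-grip on the rod's axis: with the rod home at x=-122, y=-56.5, z=56 mm in its frame. Grip: level cylinder 20 mm across, 24 long (x -12 to 12), with a flange 26 across, 6 thick at its outer end. Pinch it from above, a finger left and right; the shut lid behind is 92 high
- rod_bushing (a point): centre of the front end of the steel bushing (20 mm across, 8 mm long) from which the rod comes out, fixed on the photometer at x = -88, y = -56.5, z = 56
- cell_carriage (a joint): how far the rod is drawn out, m: 0 home, grows as the knob is pulled straight from the front panel; end stop 0.044. Its two dark ring grooves are hidden at home: the first comes level with the bushing's front end at 0.018, the second at 0.036. A spring pulls it back: 3.6 N at home, 7.9 N at the second groove; let go, it returns home
- drop_bottle: bystander: small brown screw-cap bottle, 40 mm across, 78 high, near the bench's front edge, right of the photometer; origin under its middle
- beaker: bystander: clear plastic beaker, 70 mm across, 92 high, near the bench's front edge, right of the photometer; origin under its middle
- petri_dish: bystander: petri dish with lid, 61 mm across, 15 high, near the bench's front edge, left before the photometer; origin under its middle
- pen: bystander: pen lying along the bench's front edge, 145 mm long, 9 high; origin under its middle

How it is judged:
By the outcome, as a careful person would: the job done as asked, in the order asked, and still so for the second after the job is handed in, while the arm keeps its last pose, push and grip.
It also fails if it takes over 38 s, if anything falls off the work surface, if the arm or the gripper's body presses on something with over 40 N, if the wrist force passes 120 N, or if a joint passes its speed limit or range.

### The arm

A 7-joint arm with a two-finger parallel gripper is mounted at the origin on a cart in front of the work surface, level with it; the furniture and walls round the work are solid. World frame = base frame: x ahead of the robot, y to its left, z up, the work surface at z = 0. Lengths are in m, angles in rad, forces in N, time in s.
With the tool pointing down it reaches from about 0.425 to 0.875 m from the base axis. Payload 8.4 kg.
Tool frame: the origin (TCP) lies midway between the tips of the shut fingers; the grasp point (between the pads) lies 19 mm behind it; z points along the fingers, y is the direction in which the jaws open and shut (so a half turn about z gives the same grasp; the last joint's range is limited). The gripper opens to 85 mm and grips with 20 to 120 N. Pads are 22 mm wide; open, the fingers measure 114 mm over their backs; the gripper's body (76 mm by 85 mm) begins 54 mm behind the grasp point. The pads swing forward as they close: fully open they stand 13 mm farther back than shut.
Start: joints at [1.141, 0.333, 0.04, 1.465, -0.013, 1.343, -0.059], TCP at [0.211, -0.615, 0.231] pointing down, gripper open.
Joint ranges: [-2.58, 2.58], [-0.38, 2.09], [-1.3, 1.39], [0.25, 2.4], [-1.5, 4.64], [0.08, 2.09], [-2.65, 2.65]. Speed limits (rad/s): [2.22, 2.22, 2.79, 2.79, 3.14, 3.14, 3.14].

### API

Orientations are given as a unit quaternion [x, y, z, w].
In Python, from bench import bot, imaging gives the robot as it stands. The module is installed in compiled form; this text tells all that it offers.
- The arm moves only by the tool jog_arm, never from a script. Its argument "commands" is a list of rows, each an object with "turn": the turn, a rotation vector about the tool's x, y, z in degrees, a list of three; "offset": the shift along the tool's x, y, z in cm, a list of three; "claw": the finger opening in cm, from 0 to 8.54. A call has 1 to 10 rows; each row shifts and turns the pose as measured when the row begins, along the tool's axes as they then stand; what a row does not reach is not made up. A row lasts 1/8 s, in which the tool goes at most 62.5 mm and 10.7 degrees, less where a joint would pass 70% of its speed; a pose out of reach is approached as far as the arm can. A call with a gripper value outside its range is refused whole. The fingers move at their own pace and stop on an object; "grip_force" is the grip in N (left out, the last holds). Time passes only in rows, so rows that do not move let the fingers close. It gives the time, the measured TCP pose, the force and the opening at its end, in the units of the state.
- bot.state(): the state, without advancing time (a new reading comes with each control period).
- imaging.grab_frame(name): name is "side" or "top" or "wrist"; returns the picture (384x512x3 uint8, red, green, blue); there is no depth.
- imaging.camera_params(name): a dict with "K" (3x3 intrinsics, pixels), "k1" (the pictures are not rectified: a ray, as slopes to the right and down, at radius r is drawn at 1 + k1 r^2 times it, then the intrinsics apply), "R" (3x3) and "t" (3): a world point X has camera coordinates R X + t. Camera axes: x right, y down, z forward; pixel columns grow to the right and rows downward; lengths in m; the calibration is good to about 2 mm. A picture is of the moment at which its call begins: read the wrist's pose just before it. camera_params takes no time and is no camera call; for the wrist camera it gives the pose at the moment of the call.
- bot.close_job(): hands the job in, once; it reports no verdict.
The state is a dict: "time": time; "qpos": joint angles; "joint_vel": joint speeds; "joint_efforts": joint torques, N m; "eef_pos": TCP position; "tool_rot": TCP orientation; "ft_force": force on the tool from outside, world axes, zero at the start; "wrist_torque": the same for the moment, N m; "finger_gap": finger opening in m.
Only numpy, scipy, OpenCV 4.12 (cv2) and the standard library are available. Lean on these libraries where they do the work, as an engineer would, in place of code of your own. Each camera call takes 0.05 s, during which the arm holds its last target. There are 200 camera calls.

## Working session

There is one attempt and no reset: what is moved stays moved. The work goes in short steps, Python scripts to look and compute and a tool call to move; the robot and the scene stay as the last step left them, time stands still between calls to the robot, and variables do not carry over. Pictures are saved under pics/ and viewed, about 8 in all and at most 12, crops included, and the job is handed in when it is done.

Besides the shell and the picture viewer there is one more tool, called after "Call:" by a JSON object that holds its "op" and its "data". jog_arm: Moves the arm, as the interface text tells. Its arguments: {"type":"object","properties":{"commands":{"type":"array","items":{"type":"object","properties":{"turn":{"type":"array","items":{"type":"number"}},"offset":{"type":"array","items":{"type":"number"}},"claw":{"type":"number"}}}},"grip_force":{"type":"number"}},"required":["commands"]}

```bash
mkdir -p pics; cat > h.py <<'E'
import numpy as np, cv2
from bench import bot, imaging
def save(n,f):
    im=imaging.grab_frame(n); cv2.imwrite(f'pics/{f}.png',im[:,:,::-1]); return im
def ray(n,u,v,P=None):
    P=P or imaging.camera_params(n); K=np.array(P['K']); 
    d=np.array([(u-K[0,2])/K[0,0],(v-K[1,2])/K[1,1]]); s=d.copy()
    for _ in range(20): s=d/(1+P['k1']*(s@s))
    R=np.array(P['R']); return -R.T@np.array(P['t']), R.T@np.array([s[0],s[1],1])
def onz(n,u,v,z,P=None):
    c,d=ray(n,u,v,P); return c+d*(z-c[2])/d[2]
def tri(n1,p1,n2,p2):
    c1,d1=ray(n1,*p1); c2,d2=ray(n2,*p2)
    s=np.linalg.lstsq(np.c_[d1,-d2],c2-c1,rcond=None)[0]
    a,b=c1+s[0]*d1,c2+s[1]*d2; return (a+b)/2,np.linalg.norm(a-b)
def proj(n,X):
    P=imaging.camera_params(n); c=np.array(P['R'])@X+np.array(P['t']); s=c[:2]/c[2]; s=s*(1+P['k1']*(s@s)); K=np.array(P['K'])
    return np.array([K[0,0]*s[0]+K[0,2],K[1,1]*s[1]+K[1,2]])
E
python3 - <<'E'
from h import *
a=save('top','t0'); b=save('side','s0')
print(bot.state())
for n in('top','side'): P=imaging.camera_params(n); print(n,P['K'],-np.array(P['R']).T@P['t'],P['R'][2] if 0 else np.array(P['R'])[2])
E
```

```text
{'time': 0.1, 'qpos': array([ 1.14081071,  0.33388028,  0.03990391,  1.46621934, -0.01339643,
        1.34328783, -0.05847425]), 'joint_vel': array([ 0.0012578 , -0.0017356 , -0.00034446, -0.00200159,  0.0019798 ,
       -0.00052812, -0.00101624]), 'joint_efforts': array([ 3.50230424e-03, -6.60018539e+01,  1.36975855e+00, -4.06467569e+01,
        1.68958667e-02,  9.01897147e-03, -8.22052613e-06]), 'eef_pos': array([ 0.21092869, -0.61437403,  0.23046688]), 'tool_rot': array([ 9.86354990e-01,  1.64630647e-01, -1.82957765e-04, -7.42091598e-04]), 'ft_force': array([-0.21666619, -0.65279291,  0.19183359]), 'wrist_torque': array([0.01845405, 0.00349267, 0.0401761 ]), 'finger_gap': 0.08534388894771847}
top [[478.49912872   0.         253.95073986]
 [  0.         478.49912872 192.21251981]
 [  0.           0.           1.        ]] [0.3444048  0.02873809 1.21853868] [ 0.15889607  0.01647144 -0.98715791]
side [[486.40995969   0.         257.89368413]
 [  0.         486.40995969 185.16902948]
 [  0.           0.           1.        ]] [0.31843041 1.15957053 0.78066592] [ 0.15009003 -0.8336702  -0.53147623]
```

View pics/t0.png

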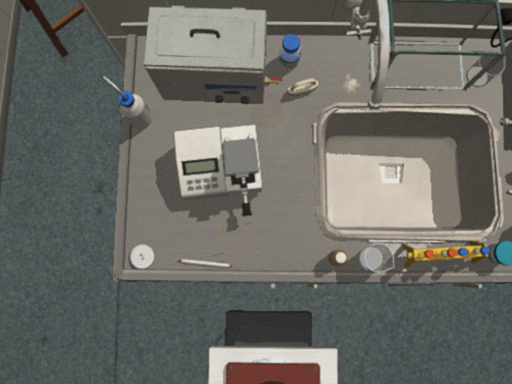

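View pics/s0.png

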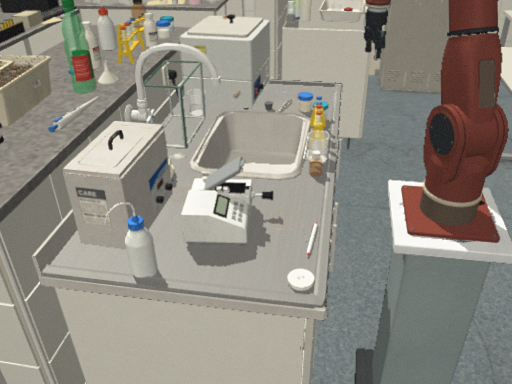

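The top view shows the photometer at about (217,160), with the lid at (240,157) and the knob at (247,210). The side view shows the lid open at (224,175) and the knob at (267,196). I'll enlarge both.

```bash
python3 - <<'E'
import cv2,numpy as np
a=cv2.imread('pics/t0.png')[115:225,165:275]; b=cv2.imread('pics/s0.png')[145:255,175:285]
f=lambda i:cv2.resize(i,(400,400),interpolation=cv2.INTER_CUBIC)
cv2.imwrite('pics/c0.png',np.hstack([f(a),f(b)]))
from h import *
for p in [(176,130),(182,195),(260,188),(257,126)]: print(p,onz('top',*p,0.08))
E
```

```text
(176, 130) [0.68230343 0.24254079 0.08      ]
(182, 195) [0.5194684  0.22169997 0.08      ]
(260, 188) [0.53807947 0.03324118 0.08      ]
(257, 126) [0.69333664 0.04191011 0.08      ]
```

View pics/c0.png

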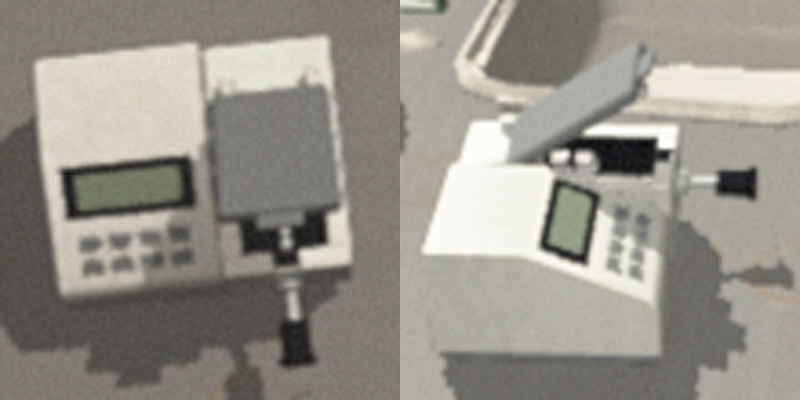

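The crops show the knob centre at (296,343) in top and (737,183) in side. The bushing is near (289,283) and (683,180), and the lid's front edge is raised.

```bash
cat > m.py <<'E'
from h import *
T=lambda x,y:(165+(x-1.3)/3.636,115+(y-1.3)/3.636)
S=lambda x,y:(175+(x-401.3)/3.636,145+(y-1.3)/3.636)
C={'rr':(330,37,80,-100,.08),'fr':(352,267,-80,-100,.08)}
A=[];B=[]
for k,(u,v,x,y,z) in C.items():
    p=onz('top',*T(u,v),z); print(k,p); A.append([x/1e3,y/1e3]);B.append(p[:2])
kn,e=tri('top',T(296,343),'side',S(737,183)); print('knobmid',kn,e)
bu,e=tri('top',T(289,285),'side',S(683,181)); print('bush',bu,e)
A+= [[-.125,-.0565],[-.088,-.0565]];B+=[kn[:2],onz('top',*T(289,285),.056)[:2]]
B[2]=onz('top',*T(296,343),.056)[:2]
A=np.array(A);B=np.array(B)
a=A-A.mean(0);b=B-B.mean(0)
th=np.arctan2((a[:,0]*b[:,1]-a[:,1]*b[:,0]).sum(),(a*b).sum())
R=np.array([[np.cos(th),-np.sin(th)],[np.sin(th),np.cos(th)]]); t=B.mean(0)-R@A.mean(0)
print('yaw',np.degrees(th),'t',t,'res',(A@R.T+t-B)*1e3)
W=lambda x,y,z:np.r_[R@[x/1e3,y/1e3]+t,z/1e3]
lc,e=tri('top',T(290,219),'side',S(645,60));print('lip',lc,e)
for al in(.6,.65,.7,.75,.8,.85,.9,.95):
    X=W(40-131*np.cos(al)+12*np.sin(al),-56.5,80+131*np.sin(al)+12*np.cos(al))
    f=proj('top',X);g=proj('side',X); print(al,((f-[165,115])*3.636+1.3).round(),((g-[175,145])*3.636+[401.3,1.3]).round())
for n,x in dict(knob=(-122,-56.5,56),press0=(-60,-56.5,92)).items(): print(n,W(*x))
E
python3 m.py
```

```text
rr [0.69634866 0.04588727 0.08      ]
fr [0.53792357 0.0297356  0.08      ]
knobmid [0.48969884 0.06706363 0.05513017] 0.00043220228113166495
bush [0.52940023 0.07230032 0.05634744] 0.0002805175658043941
yaw 5.819572982890177 t [0.60838968 0.13698974] res [[ 1.76832387 -0.27044886]
 [ 1.01803644 -0.34216538]
 [-0.0444835   1.05517233]
 [-2.7418768  -0.44255809]]
lip [0.55565464 0.06856982 0.15569282] 0.0011339692061234899
0.6 [280. 220.] [647.  54.]
0.65 [279. 211.] [641.  48.]
0.7 [278. 202.] [635.  42.]
0.75 [277. 193.] [628.  37.]
0.8 [276. 184.] [620.  31.]
0.85 [275. 174.] [613.  26.]
0.9 [274. 164.] [605.  21.]
0.95 [273. 154.] [597.  17.]
knob [0.49274734 0.0684106  0.056     ]
press0 [0.5544278  0.07469716 0.092     ]
```

The fits agree: yaw 5.8°, origin (0.608, 0.137), and lid angle about 0.6. Next I move over the lid with the fingers shut.

Call:
{"op": "jog_arm", "data": {"commands": [{"offset":[4.3,-4.1,0],"claw":0},{"offset":[4.3,-4.1,0],"claw":0},{"offset":[4.3,-4.1,0],"claw":0},{"offset":[4.3,-4.1,0],"claw":0},{"offset":[4.3,-4.1,0],"claw":0},{"offset":[4.3,-4.1,0],"claw":0},{"offset":[4.3,-4.1,0],"claw":0},{"offset":[4.3,-4.1,0],"claw":0},{"offset":[4.3,-4.1,0],"claw":0},{"offset":[4.3,-4.1,0],"claw":0}]}}

```text
invalid input at $.commands[0]: expected keys turn, offset, claw
```

Call:
{"op": "jog_arm", "data": {"commands": [{"turn":[0,0,0],"offset":[4.3,-4.1,0],"claw":0},{"turn":[0,0,0],"offset":[4.3,-4.1,0],"claw":0},{"turn":[0,0,0],"offset":[4.3,-4.1,0],"claw":0},{"turn":[0,0,0],"offset":[4.3,-4.1,0],"claw":0},{"turn":[0,0,0],"offset":[4.3,-4.1,0],"claw":0},{"turn":[0,0,0],"offset":[4.3,-4.1,0],"claw":0},{"turn":[0,0,0],"offset":[4.3,-4.1,0],"claw":0},{"turn":[0,0,0],"offset":[4.3,-4.1,0],"claw":0}]}}

```text
time: 1.1
eef_pos: [0.4326, -0.1828, 0.2274]
tool_rot: [0.987, 0.161, -0.002, -0.002]
ft_force: [0.9, -1.7, -0.6]
finger_gap: -0.0005
```

Call:
{"op": "jog_arm", "data": {"commands": [{"turn":[0,0,0],"offset":[4.3,-4.1,0],"claw":0},{"turn":[0,0,0],"offset":[4.3,-4.1,0],"claw":0},{"turn":[0,0,0],"offset":[4.3,-4.1,0],"claw":0},{"turn":[0,0,0],"offset":[4.3,-4.1,0],"claw":0},{"turn":[0,0,6.6],"offset":[3,-2.8,0],"claw":0},{"turn":[0,0,6.6],"offset":[0,0,0],"claw":0},{"turn":[0,0,0],"offset":[0,0,0],"claw":0}]}}

```text
time: 1.98
eef_pos: [0.5659, 0.0774, 0.2256]
tool_rot: [0.999, 0.047, -0.003, -0.002]
ft_force: [-0.1, -1.0, -0.4]
finger_gap: 0.0001
```

```bash
python3 - <<'E'
from h import *
P=imaging.camera_params('wrist'); s=bot.state(); print(s['eef_pos'],s['tool_rot'],s['time'])
a=save('wrist','w1'); b=save('side','s1'); 
cv2.imwrite('pics/d1.png',np.hstack([a[:,56:456],cv2.resize(b[100:260,160:320],(400,400))[:384]])[:,:,::-1])
E
```

```text
[0.56588363 0.07740329 0.22561861] [ 0.9989101   0.04651125 -0.00312513 -0.00235749] 1.975
```

View pics/d1.png

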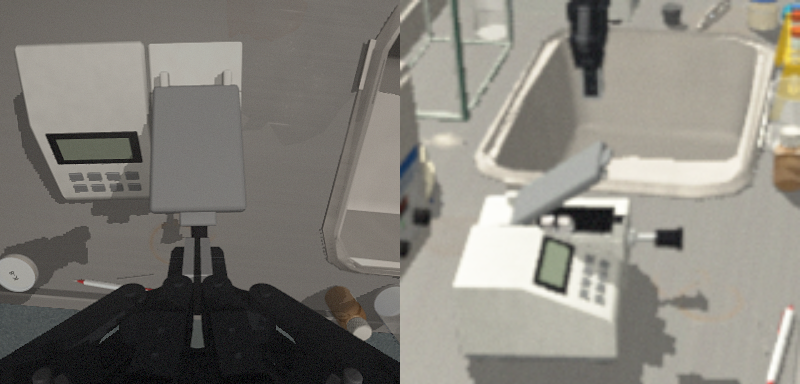

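The wrist view shows the lid at (198,150), the lip at (198,218) just ahead of the finger tips, and the body's rear-right corner at (242,42). I'll check that corner against the estimate.

```bash
python3 - <<'E'
from h import *
P=imaging.camera_params('wrist'); print(-np.array(P['R']).T@P['t'])
for p in[(242,42),(150,45),(144,45),(18,46)]: print(p,onz('wrist',p[0]+56,p[1],.08 if p[0]>145 else .098))
c,s=np.cos(.1016),np.sin(.1016)
for x,y in[(80,-100),(80,-13),(80,100)]: print(.6084+(c*x-s*y)/1e3,.137+(s*x+c*y)/1e3)
E
```

```text
[0.65096731 0.08305469 0.36958421]
(242, 42) [0.69697323 0.04784767 0.08      ]
(150, 45) [0.68677388 0.13083448 0.08      ]
(144, 45) [0.68408833 0.13297696 0.098     ]
(18, 46) [0.67400713 0.24151272 0.098     ]
0.6981299821464858 0.045629707760173305
0.6893059814949473 0.13218106253005338
0.6778449231774317 0.2445983394150701
```

Call:
{"op": "jog_arm", "data": {"commands": [{"turn":[0,0,0],"offset":[0,0,4],"claw":0},{"turn":[0,0,0],"offset":[0,0,2],"claw":0},{"turn":[0,0,0],"offset":[-0.1,0,1.2],"claw":0},{"turn":[0,0,0],"offset":[-0.1,0,1.2],"claw":0},{"turn":[0,0,0],"offset":[-0.2,0,1.2],"claw":0},{"turn":[0,0,0],"offset":[-0.2,0,1.2],"claw":0}]}}

```text
time: 2.82
eef_pos: [0.5603, 0.0733, 0.1168]
tool_rot: [0.999, 0.049, -0.0, -0.002]
ft_force: [-0.2, 1.3, 0.5]
finger_gap: 0.0002
```

Call:
{"op": "jog_arm", "data": {"commands": [{"turn":[0,0,0],"offset":[-0.2,0,0.8],"claw":0},{"turn":[0,0,0],"offset":[-0.1,0,0.6],"claw":0},{"turn":[0,0,0],"offset":[0,0,0.5],"claw":0}]}}

```text
time: 3.2
eef_pos: [0.5566, 0.0731, 0.0967]
tool_rot: [0.999, 0.049, -0.001, -0.001]
ft_force: [-3.0, -1.1, 4.0]
finger_gap: 0.0001
```

Call:
{"op": "jog_arm", "data": {"commands": [{"turn":[0,0,0],"offset":[0,0,0.4],"claw":0},{"turn":[0,0,0],"offset":[0,0,0.4],"claw":0},{"turn":[0,0,0],"offset":[0,0,0.4],"claw":0}]}}

```text
time: 3.58
eef_pos: [0.5568, 0.0732, 0.0908]
tool_rot: [0.999, 0.049, -0.0, 0.0]
ft_force: [-25.4, -5.4, 54.5]
finger_gap: 0.0001
```

Call:
{"op": "jog_arm", "data": {"commands": [{"turn":[0,0,0],"offset":[0,0,-1],"claw":0},{"turn":[0,0,0],"offset":[0,0,-4],"claw":5},{"turn":[0,0,0],"offset":[-3,0,-4],"claw":5},{"turn":[0,0,0],"offset":[-3.3,-0.2,0],"claw":5},{"turn":[0,0,0],"offset":[0,0,0],"claw":5},{"turn":[0,0,0],"offset":[0,0,0],"claw":5}]}}

```text
time: 4.32
eef_pos: [0.4947, 0.0695, 0.1851]
tool_rot: [0.999, 0.049, 0.002, 0.0]
ft_force: [-0.3, -0.8, 0.0]
finger_gap: 0.0504
```

```bash
python3 - <<'E'
from h import *
s=bot.state(); print(s['eef_pos'],s['tool_rot'],s['finger_gap'],s['ft_force'])
a=save('wrist','w2'); b=save('side','s2'); t=save('top','t2')
cv2.imwrite('pics/d2.png',np.hstack([a[:,56:456],cv2.resize(b[160:260,170:270],(400,400),interpolation=cv2.INTER_CUBIC)[:384]])[:,:,::-1])
E
```

```text
[0.49471972 0.06948993 0.18511877] [9.98804833e-01 4.88250862e-02 2.22875528e-03 2.22029364e-04] 0.05039657722673171 [-0.26452218 -0.76872945  0.02758224]
```

View pics/d2.png

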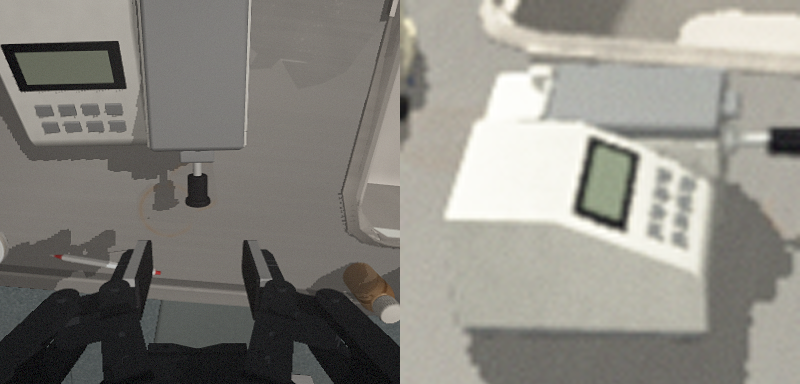

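The lid is flat and shut in the side view. The knob lies at (198,173–208) in the wrist crop. I'll refine its position from this.

```bash
python3 - <<'E'
from h import *
a=cv2.cvtColor(cv2.imread('pics/w2.png'),cv2.COLOR_BGR2GRAY)
m=(a[165:215,235:275]<45).astype(np.uint8)
n,l,st,ce=cv2.connectedComponentsWithStats(m); i=1+st[1:,4].argmax(); print(st[i],ce[i])
for r in range(0,50,3):
    w=np.where(l[r]==i)[0]
    if len(w): print(165+r,235+w.min(),235+w.max())
c,s=np.cos(.1016),np.sin(.1016)
def ph(p): d=p[:2]-[.6084,.137]; return 1e3*np.array([c*d[0]+s*d[1],-s*d[0]+c*d[1]])
for u,v,z in[(254,174,.066),(254,185,.056),(254,208,.05),(254,150,.092)]: print(u,v,ph(onz('wrist',u,v,z)))
p=bot.state()['eef_pos'];print('tcp',ph(p))
E
```

```text
[  7   8  24  34 609] [18.03776683 25.86535304]
174 246 261
177 244 262
180 244 262
183 244 262
186 244 262
189 244 262
192 244 262
195 245 262
198 242 264
201 242 265
204 243 263
254 174 [-107.78096051  -57.64965356]
254 185 [-121.8487575   -57.63616155]
254 208 [-148.965825   -57.5674449]
254 150 [-80.05214033 -57.6560927 ]
tcp [-120.12123149  -55.40671355]
```

Call:
{"op": "jog_arm", "data": {"commands": [{"turn":[0,0,0],"offset":[0,0.15,5],"claw":5},{"turn":[0,0,0],"offset":[0,0,5],"claw":5},{"turn":[0,0,0],"offset":[0,0,2],"claw":5},{"turn":[0,0,0],"offset":[0,0,0],"claw":5}]}}

```text
time: 4.97
eef_pos: [0.4971, 0.0688, 0.0603]
tool_rot: [0.999, 0.049, 0.001, -0.001]
ft_force: [0.3, 0.7, 0.5]
finger_gap: 0.0502
```

Call:
{"op": "jog_arm", "data": {"commands": [{"turn":[0,0,0],"offset":[-0.3,0.05,1.5],"claw":5},{"turn":[0,0,0],"offset":[0,0,0.9],"claw":5},{"turn":[0,0,0],"offset":[0,0,0],"claw":5}]}}

```text
time: 5.35
eef_pos: [0.4955, 0.0683, 0.0362]
tool_rot: [0.999, 0.049, 0.002, -0.001]
ft_force: [0.4, -0.4, -0.8]
finger_gap: 0.0503
```

```bash
python3 - <<'E'
from h import *
c,s=np.cos(.1016),np.sin(.1016)
p=bot.state()['eef_pos'];d=p[:2]-[.6084,.137]; print(p,c*d[0]+s*d[1],-s*d[0]+c*d[1])
a=save('wrist','w3'); b=save('side','s3')
cv2.imwrite('pics/d3.png',np.hstack([a[:,56:456],cv2.resize(b[160:240,230:310],(400,400),interpolation=cv2.INTER_CUBIC)[:384]])[:,:,::-1])
E
```

```text
[0.49553679 0.06830318 0.03619709] -0.11924878253467486 -0.05689537302579575
```

View pics/d3.png

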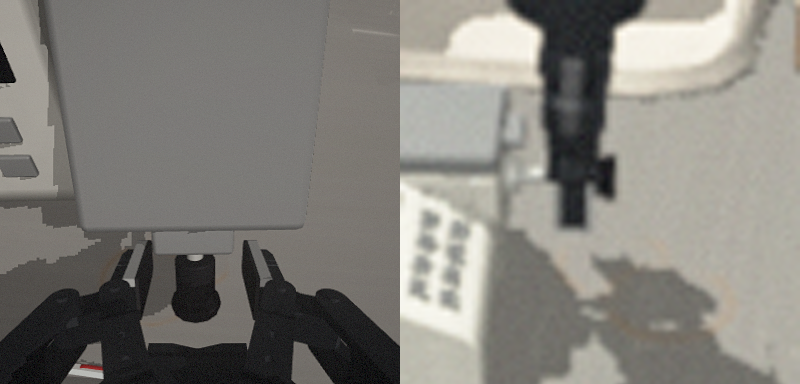

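The fingers straddle the knob in both views, with the flange just outside them at (605,175). Closing.

Call:
{"op": "jog_arm", "data": {"commands": [{"turn":[0,0,0],"offset":[0,0,0],"claw":1},{"turn":[0,0,0],"offset":[0,0,0],"claw":1},{"turn":[0,0,0],"offset":[0,0,0],"claw":1},{"turn":[0,0,0],"offset":[0,0,0],"claw":1}], "grip_force": 70}}

```text
time: 5.95
eef_pos: [0.4964, 0.0695, 0.038]
tool_rot: [0.999, 0.049, 0.004, -0.002]
ft_force: [0.6, 1.1, -3.0]
finger_gap: 0.0177
```

Call:
{"op": "jog_arm", "data": {"commands": [{"turn":[0,0,0],"offset":[-0.5,0,0],"claw":1},{"turn":[0,0,0],"offset":[-0.7,0,0],"claw":1},{"turn":[0,0,0],"offset":[-0.7,0,0],"claw":1},{"turn":[0,0,0],"offset":[-0.7,0,0],"claw":1}]}}

```text
time: 6.45
eef_pos: [0.4728, 0.0667, 0.038]
tool_rot: [0.999, 0.049, 0.007, -0.002]
ft_force: [7.0, 1.2, -8.6]
finger_gap: 0.0176
```

```bash
cat > k.py <<'E'
from h import *
import sys
c,s=np.cos(.1016),np.sin(.1016); st=bot.state()
p=st['eef_pos'];d=p[:2]-[.6084,.137]; print(p,'ph',c*d[0]+s*d[1],-s*d[0]+c*d[1],st['ft_force'],st['finger_gap'],st['time'])
a=save('wrist','w'+sys.argv[1]); b=save('side','s'+sys.argv[1])
f=lambda i:cv2.resize(i,(400,400),interpolation=cv2.INTER_CUBIC)
cv2.imwrite(f'pics/d{sys.argv[1]}.png',np.hstack([f(a[200:350,180:330]),f(b[160:240,230:310])])[:,:,::-1])
E
python3 k.py 4
```

```text
[0.47280871 0.06673438 0.03804128] ph -0.1420187783355807 -0.056150881120989996 [ 6.96004413  1.17279218 -8.63948027] 0.017604072655885192 6.45
```

View pics/d4.png

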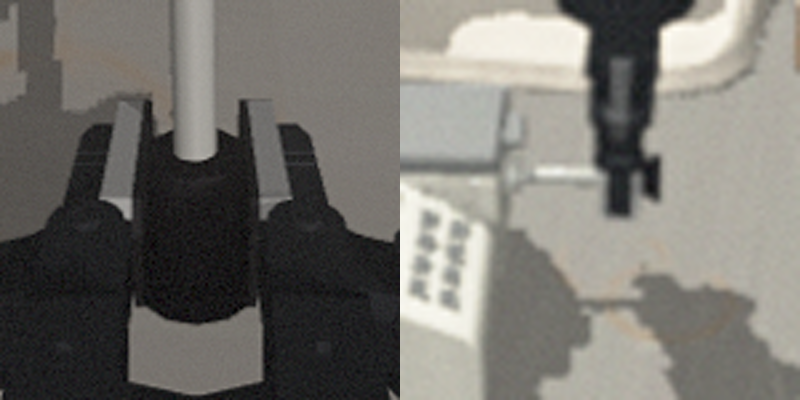

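Call:
{"op": "jog_arm", "data": {"commands": [{"turn":[0,0,0],"offset":[-0.5,0,0.05],"claw":1},{"turn":[0,0,0],"offset":[-0.4,0,0.05],"claw":1},{"turn":[0,0,0],"offset":[-0.3,0,0],"claw":1},{"turn":[0,0,0],"offset":[0,0,0],"claw":1}]}}

```text
time: 7.05
eef_pos: [0.4644, 0.0658, 0.0381]
tool_rot: [0.999, 0.049, 0.012, -0.003]
ft_force: [6.9, 2.3, -10.6]
finger_gap: 0.0176
```

```bash
sed -i 's/a\[200:350,180:330\]/a[150:270,194:314]/' k.py; python3 k.py 5
```

```text
[0.46437218 0.06577408 0.03807331] ph -0.1505092049453752 -0.056250557984989485 [  6.86741253   2.25522221 -10.60675789] 0.017557737376221457 7.05
```

View pics/d5.png

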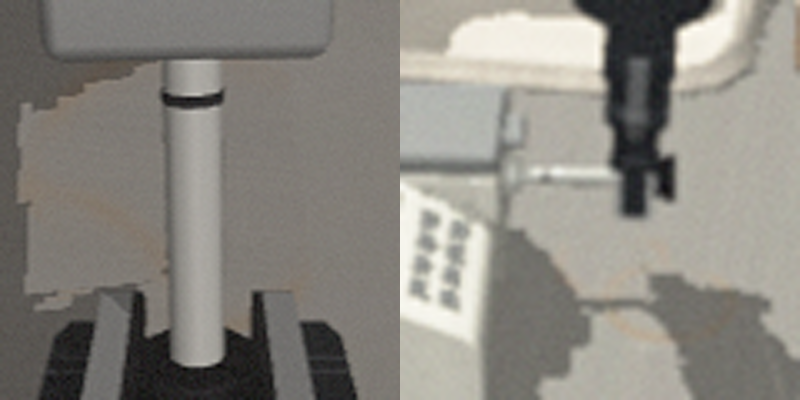

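The first groove shows at wrist crop (192,97), and at about (541,175) in the side crop. I'll measure how far it is drawn.

```bash
cat > g.py <<'E'
from h import *
import sys
# groove = dark band on the rod in the wrist picture; columns along rod axis
c,s=np.cos(.1016),np.sin(.1016)
def ph(p): d=p[:2]-[.6084,.137]; return 1e3*np.array([c*d[0]+s*d[1],-s*d[0]+c*d[1]])
a=cv2.imread(f'pics/w{sys.argv[1]}.png',0).astype(float)
col=a[150:262,248:256].mean(1); print((150+np.where(col<110)[0]).tolist())
w=np.where((col<110)&(np.arange(112)>18)&(np.arange(112)<90))[0]+150
if len(w):
    g=w[abs(w-w[0])<6]; wt=110-col[g-150]; v=(g*wt).sum()/wt.sum()
    x=ph(onz('wrist',251.7,v,.060)); print('groove v',v,x,'drawn',18-88-x[0])
b=cv2.imread(f'pics/s{sys.argv[1]}.png',0); 
print(b[191:199,326-230+145-10:360-230+140].astype(int)) if 0 else None
r=b[192:198,328:362] if 0 else b[190:199,248:282]; print(r)
e=[ph(onz('side',u,195,.06))[0] for u in range(248,282,3)]; print(np.round(e,1))
E
python3 g.py 5; python3 - <<'E'
import sys; sys.path.insert(0,'.')
E
```

```text
[165, 166, 167, 179, 180, 181, 182, 260, 261]
groove v 180.09140369967355 [-103.25172083  -57.17413199] drawn 33.25172083079734
[[166 125 115 129 149 166 171 169 171 176 173 174 172 176 175 169 167 170
  173 175 174 172 176 155  97  39  26  33  38  37  39  37  39  73]
 [149 123 123 143 155 156 162 173 175 176 172 174 173 171 170 169 167 174
  175 172 175 176 175 146  87  39  44  46  47  46  43  39  34  61]
 [120 108 134 152 163 158 160 170 170 173 171 173 172 174 170 174 171 174
  175 172 173 173 174 134  69  32  41  48  51  49  53  47  40  42]
 [104 101 133 162 181 164 164 178 193 205 195 187 200 214 206 199 198 199
  196 195 198 200 198 166 108  57  46  46  37  41  39  41  36  29]
 [129 121 142 170 188 168 168 187 216 228 206 192 224 236 231 222 223 224
  220 222 222 221 223 204 157 116  69  39  32  35  46  69  68  50]
 [176 149 146 169 185 166 167 174 182 182 149 138 169 185 184 185 185 184
  188 187 188 191 191 189 177 151  98  44  39  36  50  99 105  69]
 [194 155 143 155 166 152 150 157 158 156 138 136 148 157 157 158 150 147
  146 151 149 151 156 158 155 135  88  44  38  38  47 101 118  83]
 [184 148 131 145 145 142 156 172 174 170 174 174 171 165 172 168 159 149
  152 153 157 156 161 160 156 134  86  47  39  34  47 104 112  80]
 [181 152 131 134 144 152 163 175 169 173 178 178 176 173 174 174 175 173
  174 170 175 172 176 171 165 136  86  42  37  41  54 117 116  72]]
[ -73.7  -81.8  -89.9  -98.  -106.  -114.1 -122.2 -130.3 -138.4 -146.5
 -154.6 -162.6]
```

Call:
{"op": "jog_arm", "data": {"commands": [{"turn":[0,-0.6,0],"offset":[-0.4,0,0.05],"claw":1},{"turn":[0,-0.6,0],"offset":[-0.35,0,0.05],"claw":1}]}}

```text
time: 7.4
eef_pos: [0.46, 0.0653, 0.038]
tool_rot: [0.999, 0.049, 0.005, -0.003]
ft_force: [8.5, 0.8, -6.2]
finger_gap: 0.0179
```

```bash
for i in 6 7 8; do python3 k.py $i; done; python3 g.py 8 | head -2
```

```text
[0.45999069 0.06530244 0.03799985] ph -0.15491593506811638 -0.05627537121986101 [ 8.45772738  0.80199267 -6.23603341] 0.017933069525288305 7.4
[0.4599301  0.06531662 0.0379944 ] ph -0.1549747766493432 -0.05625511210443889 [ 7.41190939  1.53322706 -5.81319103] 0.017910723876837075 7.5
[0.45995652 0.06528986 0.03798446] ph -0.15495120469573875 -0.05628441682299642 [ 8.27257417  1.29222085 -6.28092718] 0.017753963324530116 7.6
[154, 155, 156, 157, 179, 180, 181, 182, 260, 261]
groove v 180.77359583092067 [-107.61946009  -57.22761445] drawn 37.619460089914924
```

```bash
python3 - <<'E'
import cv2,numpy as np
f=lambda i:cv2.resize(i,(400,400),interpolation=cv2.INTER_CUBIC)
n=np.mean([cv2.imread(f'pics/s{i}.png').astype(float) for i in(6,7,8)],0)
o=cv2.imread('pics/s5.png').astype(float)
print(n[193:198,248:264].mean(2).round().astype(int)); print(o[193:198,248:264].mean(2).round().astype(int))
cv2.imwrite('pics/d9.png',np.hstack([f(o[175:215,235:275]),f(n[175:215,235:275])]))
E
```

```text
[[108 104 134 159 176 153 151 172 194 204 207 205 184 200 204 197]
 [125 121 140 172 187 142 133 180 212 228 233 229 192 217 229 221]
 [173 147 144 168 184 140 139 170 180 181 182 182 146 161 184 184]
 [190 153 138 158 163 133 132 154 156 158 155 153 130 134 154 158]
 [182 150 131 144 148 139 155 171 168 170 171 171 160 160 168 169]]
[[104 102 132 160 179 162 162 177 191 203 193 185 199 212 205 198]
 [128 119 141 170 187 166 166 185 214 227 205 191 222 236 230 221]
 [174 148 144 168 183 164 166 173 181 181 148 138 168 185 183 183]
 [191 153 142 154 164 150 148 156 157 154 137 135 147 156 155 157]
 [181 146 130 143 144 141 155 171 172 169 172 172 169 164 170 166]][ WARN:0@0.114] global loadsave.cpp:1063 imwrite_ Unsupported depth image for selected encoder is fallbacked to CV_8U.
```

View pics/d9.png

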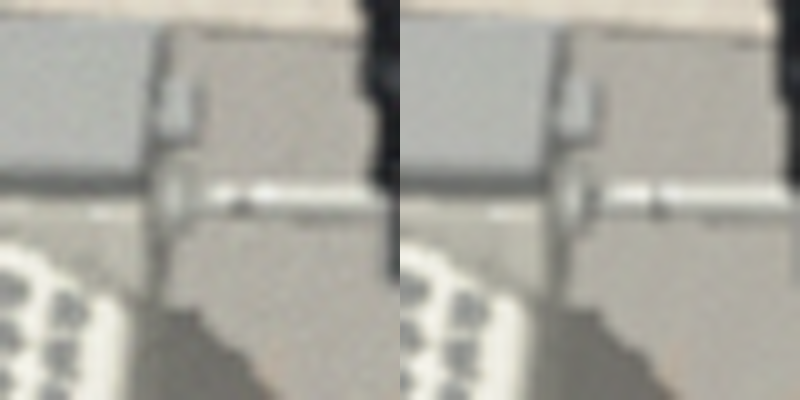

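The second groove is now just out of the bushing's front end (about (590,195) in the right half), so the rod is drawn about 36.6 mm. I'll ease it back half a millimetre.

Call:
{"op": "jog_arm", "data": {"commands": [{"turn":[0,-0.3,0],"offset":[-0.09,0,0.03],"claw":1}]}}

```text
time: 7.82
eef_pos: [0.4602, 0.0653, 0.038]
tool_rot: [0.999, 0.049, 0.004, -0.003]
ft_force: [7.1, 1.2, -8.9]
finger_gap: 0.0176
```

```bash
for i in 10 11 12 13; do python3 k.py $i; done; python3 g.py 13 | head -2; python3 -c "
from h import *; print(bot.state()['tool_rot'])"
```

```text
[0.46018812 0.06531021 0.0380088 ] ph -0.15471873042617812 -0.05628766179716609 [ 7.07902854  1.24298164 -8.89997673] 0.017595813481732985 7.825
[0.4602454  0.06532816 0.03799724] ph -0.1546599309193622 -0.05627561208690228 [ 7.81058689  0.93350561 -8.0012949 ] 0.017685060884100136 7.925
[0.4602667  0.0653292  0.03802074] ph -0.15463863667686312 -0.05627674548624955 [ 7.67202691  1.11253268 -8.23009753] 0.017763232363523344 8.025
[0.46027559 0.06534518 0.03801322] ph -0.1546281690175854 -0.056261743012435965 [ 8.53869768  1.37684337 -8.26339693] 0.017849835483110643 8.125
[156, 157, 158, 179, 180, 181, 182, 260, 261]
groove v 180.9108669108669 [-107.29079341  -57.22694235] drawn 37.290793411013894
[ 0.99878197  0.04907021  0.00423093 -0.00296557]
```

```bash
python3 -c "
from h import *
t=save('top','tf').astype(int); o=cv2.imread('pics/t0.png')[:,:,::-1].astype(int)
for n,(y,x) in dict(petri=(257,142),pen=(264,205),bottle=(257,339),beaker=(259,371)).items(): print(n,np.abs(t-o)[y-12:y+12,x-12:x+12].mean())
print(bot.close_job(), bot.state()['eef_pos'])"
```

```text
petri 10.609375
pen 32.688657407407405
bottle 7.594907407407407
beaker 9.96412037037037
the job is handed in; nothing more can be done
the job is handed in; nothing more can be done
```

View pics/tf.png

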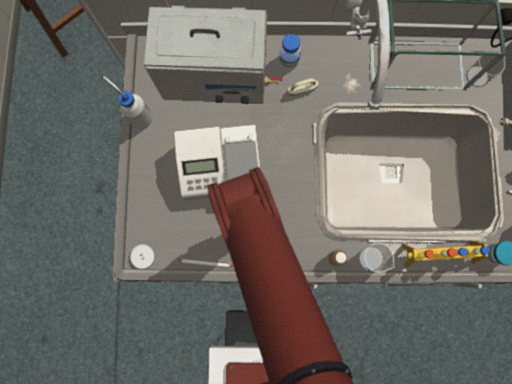

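I pressed the photometer's lid shut, then drew the cell rod to its second groove. The job is handed in with the gripper still holding the knob.

- **Lid:** it lies flat and shut in the side and wrist views. The last press reached 54 N on the fingertips for a moment, more than the catch needed.
- **Rod:** arm travel puts it at 36.3 mm, against 36 mm for the second groove. The wrist camera read 37.3 mm, about 1 mm more than the arm travel each time I compared them. In the side view the second groove showed at the bushing's front end, just before I eased the rod back by about 0.3 mm.
- **Holding:** the position changed by less than 0.1 mm over the last 0.3 s of checks, and the pull was about 8 N, which matches the spring. The finger gap read 17.7 mm on the 20 mm grip, which I put down to soft pads. I saw no sign of the grip slipping.
- **Bystanders:** in the final top view the petri dish, pen, bottle and beaker are where they started. My image comparison flagged the pen, but it lies in the same place and the difference is the arm's shadow.

The arm finished at about 8 s of the 38 s allowed.

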